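# Gauge the gap of a binder's press with a steel blade

### The arm

A 7-joint arm with a two-finger parallel gripper is mounted at the origin on the work surface. World frame = base frame: x ahead of the robot, y to its left, z up, the work surface at z = 0. Lengths are in m, angles in rad, forces in N, time in s.
With the tool pointing down it reaches from about 0.4 to 0.9 m from the base axis. Payload 5.5 kg.
Tool frame: the origin (TCP) lies between the finger pads; the fingertips stand 11 mm ahead of it and the grasp point (between the pads) lies 8 mm behind it (finger_overhang is the distance from the TCP to the fingertips, in m); x points along the fingers, y is the direction in which the jaws open and shut, and the axes are right-handed (so a half turn about x gives the same grasp; the last joint's range is limited). The gripper opens to 92 mm and grips with 3 to 60 N. Pads are 19 mm wide; open, the fingers measure 130 mm over their backs; the gripper's body (75 mm by 190 mm) begins 47 mm behind the grasp point.
Start: joints at [1.551, 0.501, -0.427, 1.55, 0.221, 1.138, -0.21], TCP at [0.181, -0.624, 0.238] pointing down, gripper open.
Joint ranges: [-2.88, 2.88], [-0.31, 2.03], [-1.54, 1.56], [0.2, 2.42], [-1.41, 4.55], [0.19, 2.02], [-2.57, 2.57]. Speed limits (rad/s): [2.57, 2.57, 3.14, 3.14, 3.14, 3.14, 3.14].

### API

Orientations are given as a unit quaternion [w, x, y, z].
In Python, from cell import * gives the robot as it stands.
- The arm moves only by the tool play_rows, never from a script. Its argument "deltas" is a list that holds one entry, the list of rows, each a list of 7 numbers: the shift along the tool's x, y, z in m, then the turn, a rotation vector about the tool's x, y, z in degrees, then the closure, from 0 (fully open) to 1 (shut). In form: [[[x, y, z, ax, ay, az, hand], ...]]. A call has 1 to 12 rows; each row is the pose to reach, as a shift and turn from the pose commanded when the call began, along the tool's axes at that moment; what a row does not reach only later rows make up. A row lasts 1/8 s, in which the tool goes at most 62.5 mm and 10.7 degrees, less where a joint would pass 70% of its speed; a pose out of reach is approached as far as the arm can. A call with a gripper value outside its range is refused whole. The fingers move at their own pace and stop on an object; "grip_force" is the grip in N (left out, the last holds). Time passes only in rows, so rows that repeat a pose let the fingers close. It gives the time, the measured TCP pose, the force and the opening at its end, in the units of the state.
- state(): the state, without advancing time (a new reading comes with each control period).
- grab_frame(name): name is "side" or "top"; returns the picture (480x640x3 uint8, red, green, blue); there is no depth.
- camera_params(name): a dict with "camera_matrix" (3x3 intrinsics, pixels), "R" (3x3) and "t" (3): a world point X has camera coordinates R X + t. Camera axes: x right, y down, z forward; pixel columns grow to the right and rows downward; lengths in m; the calibration is good to about 2 mm. A picture is of the moment at which its call begins. camera_params takes no time and is no camera call.
- job_done(): hands the job in, once; it reports no verdict.
The state is a dict: "time": time; "q": joint angles; "joint_vel": joint speeds; "joint_torque": joint torques, N m; "position": TCP position; "ee_rot": TCP orientation; "ft_force": force on the tool from outside, world axes, zero at the start; "torque": the same for the moment, N m; "gripper_width": opening from 0.0 (shut) to 1.0 (fully open).
Only numpy, scipy, OpenCV 4.12 (cv2) and the standard library are available. Lean on these libraries where they do the work, as an engineer would, in place of code of your own. Each camera call takes 0.05 s, during which the arm holds its last target.

### The job

On the small binder's press, turn the clamp knob clockwise to its stop so that the sliding plate is brought up and locked; then draw the gauge blade out of its wooden block by its handle and slide it, tip down, into the gap between the two plates until it drags snugly against both, without forcing it or bottoming it on the base. Finish still holding the blade by its handle at that depth, and leave the ink jar, ink bottle and paperweight alone.

Things in the scene. Friction and masses are not known exactly. Their poses are not given: they have to be found in the camera images.
- press: Dark steel base 130 x 235 x 20 mm, bolted down. Origin on the table surface below the slot between the plates; x runs along the slot, z up; fixed plate on the +y side, sliding plate and knob on the -y side. The base's top (floor of the slot) is at z = 20 mm; it spans y = -180 to +55 mm. A wooden carriage block (70 mm in x, 82 mm high) behind the sliding plate reaches to y = -68 mm.
- mouth (a point): Middle of the top edge of the fixed plate's steel face, 100 mm above the table; axes as the press's. The face looks to -y, is upright and 80 mm long (x). With the knob at its stop the gap here is about 9 mm, and the 3 mm blade meets both plates when its tip is about 46 mm (38 to 54) below this edge; with the knob loose the gap is 8 mm wider and the blade does not drag.
- cheek: The fixed plate: steel-faced wooden cheek, 80 x 32 mm, from the base up to 100 mm. Origin 100 mm below point mouth, axes as the press's. It never moves in a run, but its y on the press differs by up to 1 mm between runs, so the snug depth must be felt. The blade drags on it only when laid flat against its face; otherwise the sprung plate alone presses the blade towards it.
- sliding_plate: Steel plate 80 mm long (x), 10 mm thick, 30 to 100 mm above the table, facing the fixed plate; its origin is no useful point. It leans back: the gap narrows by 0.13 mm per mm downward. It is sprung: yields to -y with 3 N plus 4 N per mm, so the squeeze grows 0.5 N per mm of depth past first contact. While sliding, the vertical push felt is about 1 to 2 times the squeeze.
- knob_grip (a point): Grip point of the clamp knob, on its upright axis, 78 mm above the table, at press x = 0, y = -130 mm. The knob is black: a disc 44 mm across under an upright grip bar 42 mm long (the point's x axis), 14 mm thick (point y), from 8 mm to 40 mm above the knob's underside at 50 mm height; the steel boss below is 60 mm across.
- clamp_knob (a joint): Angle of the clamp knob: grows as it is turned clockwise seen from above, 0 = fully loose, 1.3 rad = its stop, sliding plate brought up and locked. Starts at 0 to 0.2; it takes about 0.25 N m and stays where it is left. The bar points along the press's y axis at 0.65 rad.
- blade: The gauge blade, loose, about 100 g: flat steel 22 mm wide (its x), 3 mm thick (its y), 100 mm long, with a pale wooden handle 26 x 14 mm from 95 to 160 mm above the tip. Origin at the middle of the tip's edge, z up towards the handle. It starts standing tip down in the block, leaning at most about 2 degrees.
- blade_grip (a point): Middle of the blade's handle, 130 mm above the tip; axes as the blade's.
- stand: Dark wooden block 75 x 65 x 65 mm, fixed. Origin under its centre. The blade's slot in its top is 24 x 5 mm (long side along the block's x) and 55 mm deep, so the tip starts 10 mm above the table.
- ink_jar: Bystander: amber glass ink jar with black lid, 52 mm across, 55 mm high, origin under its centre.
- ink_bottle: Bystander: clear glass ink bottle with black cap, 48 mm across, 85 mm high, origin under its centre.
- paperweight: Bystander: marble paperweight 60 x 45 x 30 mm, origin under its centre.
Not all that is in view belongs to the job. Leave any blue or turquoise look-alike of the blade alone.

How it is judged:
On the way, in this order (a step that is already met when the one before it is completed fails the run):
1. the clamp knob is turned to its stop (value of joint clamp_knob above 1.15 rad), for 0.2 s.
2. the blade is drawn out of its block (height (world z) of blade above 0.07 m), for 0.1 s.
At the end, for the whole second after the job is handed in: Knob at its stop (over 1.12 rad); blade held by the fingers (over 4 N), still, tip down (within 0.2 rad), tip 30 to 76 mm below the top edge, within 30 mm of mid-slot, handle above the edge; sliding plate squeezes it with 3.5 to 18 N, it bears on the fixed plate with over 2 N (value of joint clamp_knob above 1.12 rad and contact force between blade and sliding_plate between 3.5 and 18 N and contact force between blade and cheek above 2 N and contact force between the fingers and blade above 4 N and z of blade in the frame of mouth between -0.076 and -0.03 m and x of blade in the frame of mouth between -0.03 and 0.03 m and angle between blade's own z axis and vertical below 0.2 rad and z of blade_grip in the frame of mouth above 0 m and linear speed of blade below 0.01 m/s); the arm keeps its last pose, push and grip.
It fails at once if the blade is forced: over 35 N against a plate (contact force between blade and sliding_plate above 35 N or contact force between blade and cheek above 35 N).
It fails at once if the ink jar is disturbed (moved over 25 mm) (distance of ink_jar from where it was at the start of the episode above 0.025 m).
It fails at once if the ink bottle is disturbed (moved over 25 mm) (distance of ink_bottle from where it was at the start of the episode above 0.025 m).
It fails at once if the paperweight is disturbed (moved over 25 mm) (distance of paperweight from where it was at the start of the episode above 0.025 m).
It also fails if it takes over 58 s, if anything falls off the work surface, if the arm or the gripper's body presses on something with over 40 N, if the wrist force passes 120 N, or if a joint passes its speed limit or range.

## Working session

There is one attempt and no reset: what is moved stays moved. The work goes in short steps, Python scripts to look and compute and a tool call to move; the robot and the scene stay as the last step left them, time stands still between calls to the robot, and variables do not carry over. Pictures are saved under pics/ and viewed, and the job is handed in when it is done.

Besides the shell and the picture viewer there is one more tool, called after "Emit:" in YAML: its name, and indented under it one key for each argument. play_rows: Moves the arm, as the interface text tells. Its arguments: {"type":"object","properties":{"deltas":{"type":"array"},"grip_force":{"type":"number"}},"required":["deltas"]}

```bash
mkdir -p pics; python3 - <<'E'
from cell import *
import cv2
print(state())
for n in("side","top"):
    cv2.imwrite(f"pics/{n}0.png",grab_frame(n)[:,:,::-1]); print(n,camera_params(n))
E
```

```text
{'time': 0.0, 'q': array([ 1.55118221,  0.50183637, -0.42675362,  1.55141124,  0.22082008,
        1.13831509, -0.21028669]), 'joint_vel': array([-0.00055618,  0.00030683, -0.00082172, -0.00054103,  0.00026276,
        0.00104171, -0.00282466]), 'joint_torque': array([ 2.44864314e-04, -5.66599810e+01, -5.81611767e+00, -2.79113388e+01,
       -6.86233048e-02,  3.06810695e-02,  1.86658749e-04]), 'position': array([ 0.18112979, -0.62356301,  0.23669835]), 'ee_rot': array([-0.09899812, -0.69996162, -0.10034092,  0.70013199]), 'ft_force': array([ 0.18472717, -0.41198389, -0.05157617]), 'torque': array([ 0.03520121, -0.01439091, -0.02520916]), 'gripper_width': 0.9973280362118867}
side {'camera_matrix': array([[613.26999026,   0.        , 313.51372821],
       [  0.        , 613.26999026, 235.28862137],
       [  0.        ,   0.        ,   1.        ]]), 'R': array([[-0.82859914, -0.55978845,  0.00776904],
       [-0.42697267,  0.62290778, -0.65549999],
       [ 0.36210192, -0.5464639 , -0.75515522]]), 't': array([0.45879826, 0.28893787, 1.23839155])}
top {'camera_matrix': array([[477.17021628,   0.        , 321.67220613],
       [  0.        , 477.17021628, 240.08796192],
       [  0.        ,   0.        ,   1.        ]]), 'R': array([[-0.00248251, -0.99971847,  0.02359718],
       [-0.98430786, -0.00172068, -0.17645135],
       [ 0.17644227, -0.02366493, -0.98402647]]), 't': array([-0.01478185,  0.56535388,  0.88287277])}
```

View pics/side0.png

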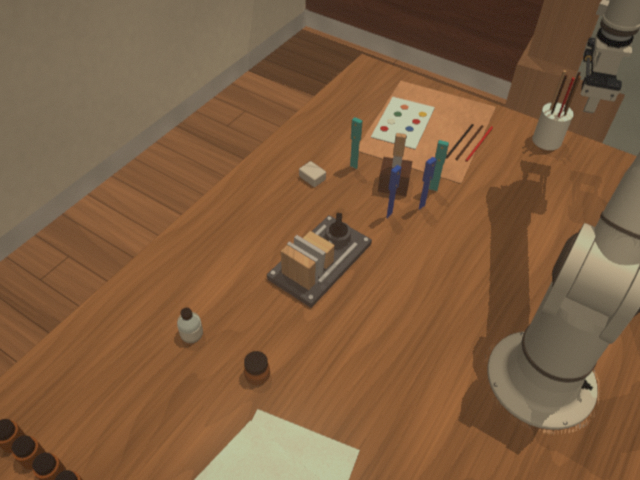

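View pics/top0.png

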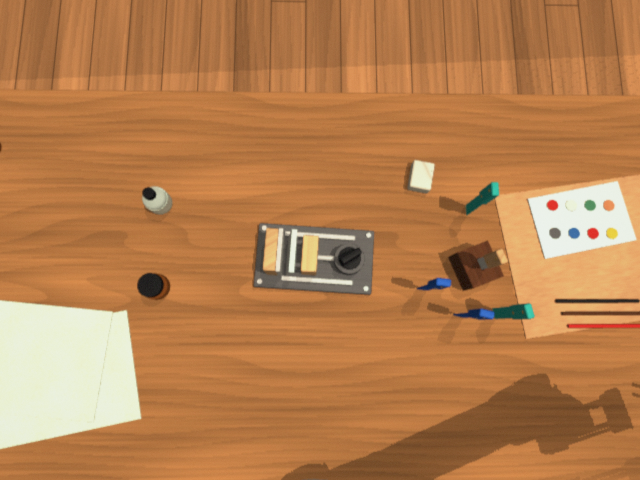

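The top view shows the press at about (313,258), its knob at (349,257), and the wooden block at (476,265) with the pale handle at (501,257). There are blue look-alikes at (435,285) and (480,314), and teal ones at (485,198) and (515,312). I'll enlarge these areas next.

```bash
python3 - <<'E'
import cv2
t=cv2.imread("pics/top0.png"); s=cv2.imread("pics/side0.png")
def c(im,x,y,w,h,k,n): cv2.imwrite(n,cv2.resize(im[y:y+h,x:x+w],None,fx=k,fy=k,interpolation=cv2.INTER_CUBIC))
c(t,245,215,135,90,5.9,"pics/c1.png")
c(t,400,170,160,160,3.7,"pics/c2.png")
c(s,260,200,120,110,5.4,"pics/c3.png")
c(s,330,100,150,130,4.6,"pics/c4.png")
E
```

```text
(no output)
```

View pics/c1.png

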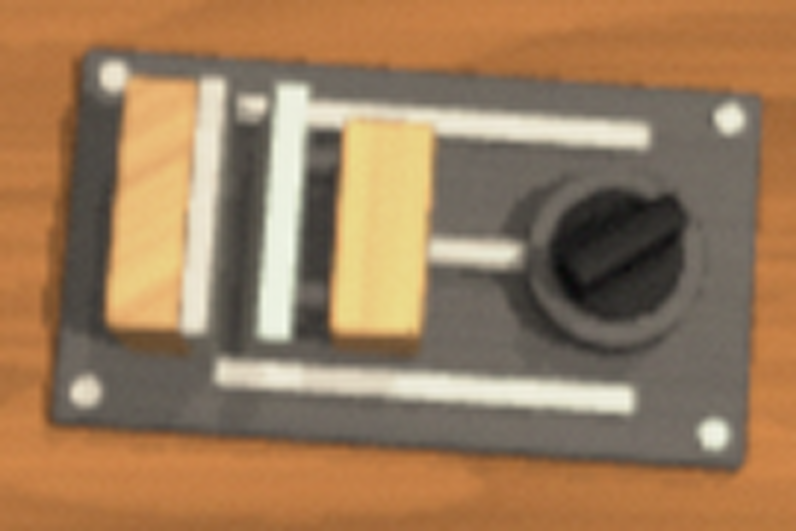

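View pics/c2.png

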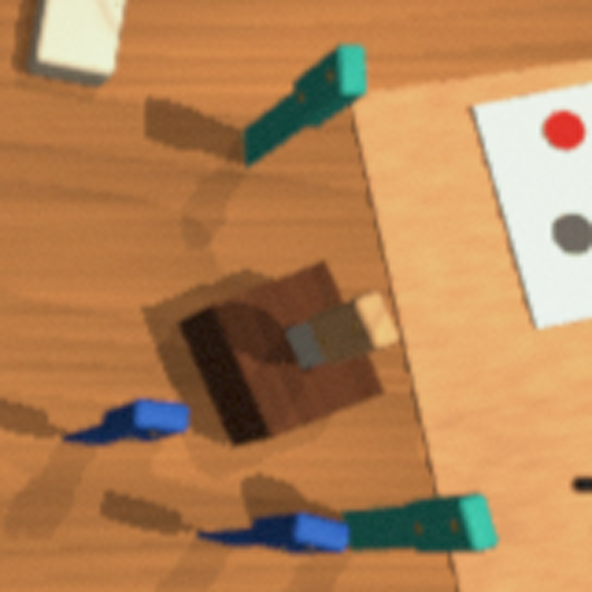

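View pics/c3.png

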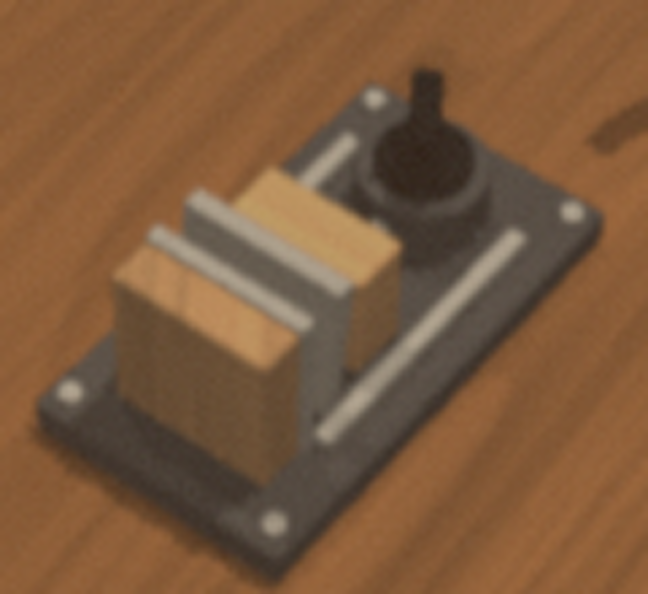

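View pics/c4.png

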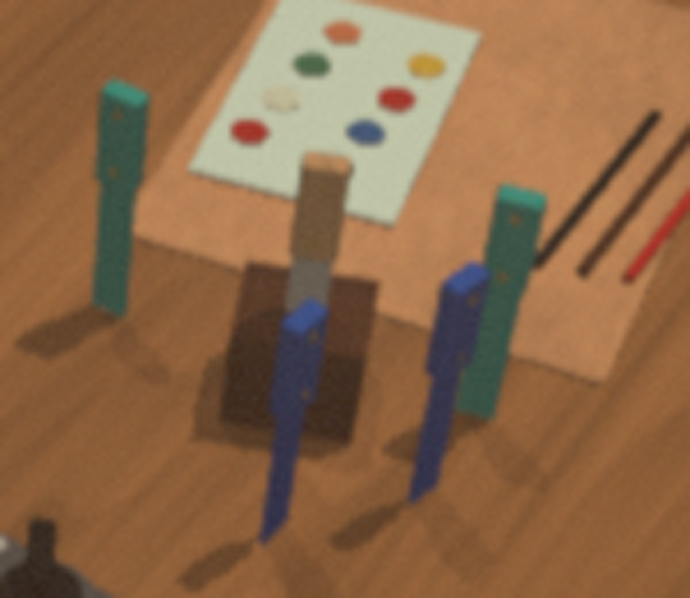

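```bash
cat > h.py <<'E'
import numpy as np, cv2
from cell import camera_params
from scipy.optimize import least_squares
C={n:camera_params(n) for n in("side","top")}
def proj(n,X):
    c=C[n];p=np.atleast_2d(X)@c["R"].T+c["t"];p=p@c["camera_matrix"].T;return p[:,:2]/p[:,2:]
def tri(ps,pt):
    f=lambda X:np.r_[proj("side",X)[0]-ps,proj("top",X)[0]-pt]
    r=least_squares(f,[.6,-.2,.1]);return r.x,np.abs(r.fun).max()
def onz(n,p,z):
    c=C[n];d=c["R"].T@np.linalg.solve(c["camera_matrix"],[*p,1]);o=-c["R"].T@c["t"];return o+d*(z-o[2])/d[2]
T1=lambda x,y:np.array([x/5.9+245-.4,y/5.9+215-.4])
T2=lambda x,y:np.array([x/3.7+400-.4,y/3.7+170-.4])
S1=lambda x,y:np.array([x/5.4+260-.4,y/5.4+200-.4])
S2=lambda x,y:np.array([x/4.6+330-.4,y/4.6+100-.4])
E
python3 - <<'E'
from h import *
np.set_printoptions(precision=4,suppress=True)
# press base corners
m=np.array([[.065,.055,.02],[.065,-.18,.02],[-.065,-.18,.02],[-.065,.055,.02]])
tp=np.array([T1(88,48),T1(762,95),T1(742,462),T1(52,420)])
# in side view, world +x is left/up -> identify by projection
sp_all=np.array([S1(375,85),S1(603,215),S1(278,570),S1(38,405)])
sp=np.array([sp_all[3],sp_all[0],sp_all[1],sp_all[2]])
def W(p,m): 
    c,s=np.cos(p[2]),np.sin(p[2]);R=np.array([[c,-s,0],[s,c,0],[0,0,1]]);return m@R.T+[p[0],p[1],0]
for use in("both","top","side"):
    f=lambda p:np.r_[((proj("top",W(p,m))-tp)*(use!="side")).ravel(),((proj("side",W(p,m))-sp)*(use!="top")).ravel()]
    r=least_squares(f,[.6,-.1,0]);print(use,r.x,np.degrees(r.x[2]),r.fun.round(1))
p=r.x if 0 else least_squares(lambda p:np.r_[(proj("top",W(p,m))-tp).ravel(),(proj("side",W(p,m))-sp).ravel()],[.6,-.1,0]).x
for a,b,x in((T1(225,80),S1(165,225),.04),(T1(205,335),S1(313,322),-.04)):
    print("mouth",tri(b,a),onz("top",a,.1),onz("side",b,.1),"pred",W(p,np.array([[x,.0045,.1]])))
print("knob", W(p,np.array([[0,-.13,.078]])), "top bar ends z90",onz("top",T1(582,275),.09),onz("top",T1(672,210),.09))
print("handle",tri(S2(327,163),T2(375,321)),onz("top",T2(375,321),.17),onz("side",S2(327,163),.17))
for q in((352,305),(382,290),(400,338),(368,350)): print(onz("top",T2(*q),.17))
print("exit",tri(S2(308,308),T2(305,347)),onz("top",T2(305,347),.065),onz("side",S2(308,308),.065))
print("stand tops top", [onz("top",T2(*q),.065) for q in((180,322),(326,262),(384,393),(236,445))])
print("stand side", [onz("side",S2(*q),.065) for q in((247,263),(378,282),(362,365),(232,342))])
for n,s,t in(("b1top",(307,310),(162,415)),("b2top",(468,278),(322,533)),("t1top",(124,92),(350,70)),("t2top",(523,197),(482,522))):
    print(n,tri(S2(*s),T2(*t)))
for n,s,t in(("b1bot",(266,542),(66,438)),("b2bot",(415,500),(200,537)),("t1bot",(110,312),(247,162)),("t2bot",(478,415),(346,530))):
    print(n,tri(S2(*s),T2(*t)))
for n,s,t in(("jar",(256,360),(151,285)),("bottle",(187,313),(149,193)),("pw",(313,169),(423,172))): print(n,tri(s,t))
E
```

```text
both [ 0.5385  0.0626 -0.0665] -3.808879398324964 [-1.4 -0.3 -0.2 -0.5  0.3  1.4 -1.1  0.7 -0.8 -0.6 -0.5 -1.4  1.2 -0.5
  0.3 -1.6]
top [ 0.5392  0.0614 -0.0672] -3.8475490145292315 [-0.8 -0.7  0.4 -0.8  0.9  1.1 -0.5  0.3 -0.  -0.  -0.  -0.   0.  -0.
  0.  -0. ]
side [ 0.5369  0.0651 -0.0659] -3.7751888729519205 [-0.   0.  -0.   0.  -0.   0.  -0.   0.  -0.9  0.5 -0.6 -0.5  1.2  0.4
  0.3 -0.5]
mouth (array([0.5782, 0.0581, 0.0999]), np.float64(0.4386650076040155)) [0.5788 0.0584 0.1   ] [0.5771 0.0579 0.1   ] pred [[0.5787 0.0644 0.1   ]]
mouth (array([0.4994, 0.0641, 0.098 ]), np.float64(0.5734307967839527)) [0.4983 0.0636 0.1   ] [0.4997 0.0659 0.1   ] pred [[0.4988 0.0697 0.1   ]]
knob [[ 0.5298 -0.0671  0.078 ]] top bar ends z90 [ 0.5184 -0.0541  0.09  ] [ 0.5392 -0.0828  0.09  ]
handle (array([ 0.5168, -0.3185,  0.1685]), np.float64(0.3541993215440584)) [ 0.5162 -0.318   0.17  ] [ 0.5169 -0.3165  0.17  ]
[ 0.5237 -0.3078  0.17  ]
[ 0.5307 -0.3223  0.17  ]
[ 0.5084 -0.3291  0.17  ]
[ 0.5028 -0.3139  0.17  ]
exit (array([ 0.5185, -0.3245,  0.0609]), np.float64(0.1599482052474741
[... 491 characters left out ...]
p.float64(0.13784235256281363))
t1top (array([ 0.6398, -0.3185,  0.1595]), np.float64(0.48064104679099273))
t2top (array([ 0.4252, -0.3668,  0.156 ]), np.float64(0.36156837160535815))
b1bot (array([ 0.4754, -0.2117, -0.002 ]), np.float64(0.2906995729060782))
b2bot (array([ 0.4215, -0.282 ,  0.0019]), np.float64(0.06964293370288033))
t1bot (array([ 0.6346, -0.3192,  0.    ]), np.float64(1.7034452043419037))
t2bot (array([ 0.4248, -0.3641, -0.0018]), np.float64(0.3845769720317094))
jar (array([0.4788, 0.3112, 0.0509]), np.float64(0.5812566546341031))
bottle (array([0.6511, 0.3161, 0.0773]), np.float64(0.30183515559056673))
pw (array([ 0.7114, -0.2261,  0.0273]), np.float64(0.9606339964714721))
```

```bash
cat >> h.py <<'E'
from scipy.spatial.transform import Rotation as Rn
from cell import state
np.set_printoptions(precision=4,suppress=True)
def cur():
    s=state();w,x,y,z=s["ee_rot"];return s,np.array(s["position"]),Rn.from_quat([x,y,z,w])
def tgt(yaw,lean=None):
    "tool x down, tool y at world angle yaw deg"
    a=np.radians(yaw);x=np.array([0,0,-1.]);y=np.array([np.cos(a),np.sin(a),0]);return Rn.from_matrix(np.c_[x,y,np.cross(x,y)])
def delta(pos,yaw,P=None,R=None):
    s,p,r=cur();P=p if P is None else P;R=r if R is None else R
    d=R.inv().apply(np.array(pos)-P);rv=(R.inv()*tgt(yaw)).as_rotvec(degrees=True)
    print("t",round(s["time"],2),"d",(d*1000).round(1),"mm rot",rv.round(1));return d,rv
def rep():
    s,p,r=cur();M=r.as_matrix();print("t",s["time"],"p",p,"tooly yaw",np.degrees(np.arctan2(M[1,1],M[0,1])).round(2),"toolx",M[:,0],"q",s["q"],"F",s["ft_force"],"M",s["torque"],"g",s["gripper_width"])
E
python3 - <<'E'
from h import *
rep()
for y in (33.4,-146.6): delta((.5295,-.0677,.20),y)
E
```

```text
t 0.1 p [ 0.1812 -0.6236  0.2368] tooly yaw -73.8 toolx [-0.0004  0.0017 -1.    ] q [ 1.5512  0.5017 -0.4268  1.5513  0.2208  1.1383 -0.2103] F [-0.1342  0.568   0.5462] M [ 0.0239  0.0212 -0.0049] g 0.9993396105489243
t 0.1 d [  37.6 -436.5 -489.6] mm rot [-107.2   -0.1    0.1]
t 0.1 d [  37.6 -436.5 -489.6] mm rot [72.8  0.1  0.1]
```

Emit:
play_rows:
  deltas:
    - [[0.003,-0.036,-0.041,-9,0,0,0.4],[0.006,-0.073,-0.082,-18,0,0,0.4],[0.009,-0.109,-0.122,-27,0,0,0.4],[0.012,-0.146,-0.163,-36,0,0,0.4],[0.015,-0.182,-0.204,-45,0,0,0.4],[0.018,-0.218,-0.245,-54,0,0,0.4],[0.021,-0.255,-0.286,-63,0,0,0.4],[0.024,-0.291,-0.327,-72,0,0,0.4],[0.027,-0.328,-0.368,-81,0,0,0.4],[0.03,-0.364,-0.408,-90,0,0,0.4],[0.034,-0.4,-0.449,-99,0,0,0.4],[0.038,-0.437,-0.49,-107,0,0,0.4]]
  grip_force: 20

```text
time: 1.6
position: [0.5305, -0.0668, 0.1994]
ee_rot: [0.623, 0.335, 0.623, -0.335]
ft_force: [0.6, -0.1, -0.5]
gripper_width: 0.6
```

```bash
python3 - <<'E'
from h import *
rep(); delta((.5295,-.0677,.076),33.4); delta((.5295,-.0677,.110),33.4)
E
```

```text
t 1.6 p [ 0.5305 -0.0668  0.1994] tooly yaw 33.43 toolx [-0.0003 -0.0004 -1.    ] q [ 0.8507  0.4867 -0.9893  1.8662  0.4696  1.044   0.2528] F [ 0.6183 -0.1446 -0.4532] M [-0.0384 -0.2262 -0.0299] g 0.5999960136288768
t 1.6 d [123.4  -1.3   0.2] mm rot [0. 0. 0.]
t 1.6 d [89.4 -1.3  0.2] mm rot [0. 0. 0.]
```

Emit:
play_rows:
  deltas:
    - [[0.04,-0.001,0,0,0,0,0.4],[0.08,-0.001,0,0,0,0,0.4],[0.105,-0.001,0,0,0,0,0.4],[0.125,-0.001,0,0,0,0,0.4],[0.125,-0.001,0,0,0,0,0.4]]

```text
time: 2.22
position: [0.5281, -0.0682, 0.0735]
ee_rot: [0.621, 0.336, 0.623, -0.336]
ft_force: [-0.9, -0.0, 0.1]
gripper_width: 0.599
```

```bash
python3 - <<'E'
from h import *
rep()
from cell import grab_frame
s=grab_frame("side")[:,:,::-1];t=grab_frame("top")[:,:,::-1]
a=cv2.resize(s[190:310,260:400],None,fx=4,fy=4);b=cv2.resize(t[200:310,290:420],None,fx=4,fy=4)
cv2.imwrite("pics/k1s.png",a);cv2.imwrite("pics/k1t.png",b)
E
```

```text
t 2.225 p [ 0.5281 -0.0682  0.0735] tooly yaw 33.21 toolx [-0.0027  0.0007 -1.    ] q [ 0.7303  0.6523 -0.8381  1.9531  0.654   0.8344  0.1097] F [-0.867  -0.0041  0.1192] M [-0.0109 -0.2076  0.0128] g 0.5994646586548257
```

View pics/k1s.png

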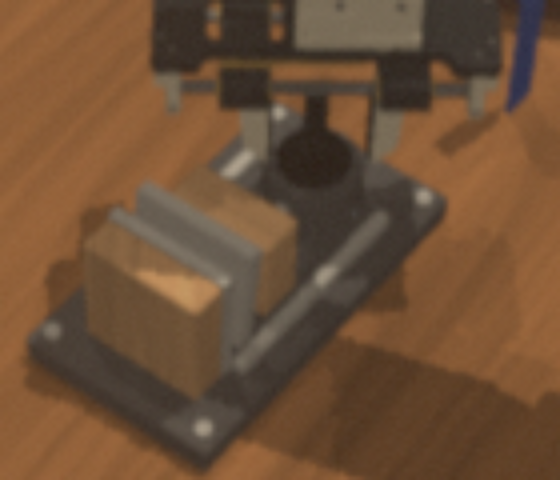

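View pics/k1t.png

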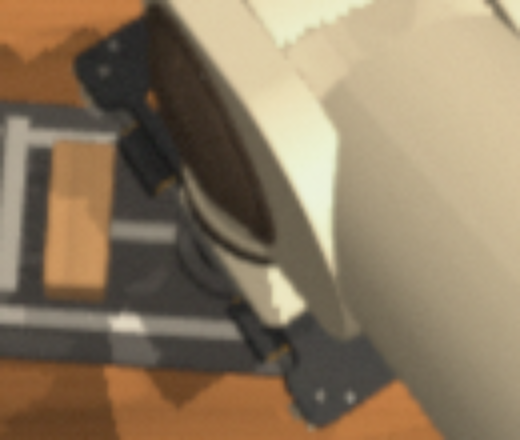

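The fingers straddle the grip bar: in the side crop the bar is at x=315 and the fingers at 258 and 380. I'll close and turn.

Emit:
play_rows:
  deltas:
    - [[0,0,0,0,0,0,1],[0,0,0,0,0,0,1],[0,0,0,0,0,0,1],[0,0,0,0,0,0,1],[0,0,0,0,0,0,1]]
  grip_force: 30

```text
time: 2.95
position: [0.5305, -0.0676, 0.075]
ee_rot: [0.623, 0.337, 0.621, -0.335]
ft_force: [3.2, 2.2, -1.3]
gripper_width: 0.153
```

```bash
python3 - <<'E'
from h import *
rep()
E
```

```text
t 2.95 p [ 0.5305 -0.0676  0.075 ] tooly yaw 33.21 toolx [ 0.0028  0.0014 -1.    ] q [ 0.7307  0.6506 -0.8399  1.9514  0.6539  0.8321  0.1094] F [ 3.1579  2.2295 -1.3099] M [ 0.3664 -0.8824 -0.1052] g 0.15277731840196815
```

Emit:
play_rows:
  deltas:
    - [[0,0,0,7,0,0,1],[0,0,0,14,0,0,1],[0,0,0,21,0,0,1],[0,0,0,28,0,0,1],[0,0,0,35,0,0,1],[0,0,0,42,0,0,1],[0,0,0,49,0,0,1],[0,0,0,56,0,0,1],[0,0,0,62,0,0,1],[0,0,0,67,0,0,1],[0,0,0,71,0,0,1],[0,0,0,71,0,0,1]]

```text
time: 4.45
position: [0.5301, -0.0676, 0.075]
ee_rot: [0.312, 0.635, 0.311, -0.634]
ft_force: [3.2, 2.1, -1.6]
gripper_width: 0.15
```

```bash
python3 - <<'E'
from h import *
rep()
E
```

```text
t 4.45 p [ 0.5301 -0.0676  0.075 ] tooly yaw -37.72 toolx [ 0.0019  0.0007 -1.    ] q [ 0.5204  0.5529 -0.5544  1.958   0.4196  0.7434 -0.9396] F [ 3.1673  2.1052 -1.6375] M [ 0.4499 -0.7195 -0.1316] g 0.14995518819496206
```

Emit:
play_rows:
  deltas:
    - [[0,0,0,2,0,0,1],[0,0,0,4,0,0,1],[0,0,0,5,0,0,1],[0,0,0,5,0,0,1]]

```text
time: 4.95
position: [0.53, -0.0677, 0.075]
ee_rot: [0.284, 0.648, 0.283, -0.647]
ft_force: [3.8, 2.4, -1.6]
gripper_width: 0.152
```

```bash
python3 - <<'E'
from h import *
rep()
E
```

```text
t 4.95 p [ 0.53   -0.0677  0.075 ] tooly yaw -42.71 toolx [ 0.0017  0.0004 -1.    ] q [ 0.5046  0.5477 -0.5338  1.9587  0.4037  0.739  -1.0135] F [ 3.7916  2.4225 -1.5805] M [ 0.5904 -0.9635  0.6401] g 0.1515082898123708
```

Emit:
play_rows:
  deltas:
    - [[0,0,0,5,0,0,0.4],[0,0,0,5,0,0,0.4],[0,0,0,5,0,0,0.4],[-0.04,0,0,5,0,0,0.4],[-0.09,0,0,5,0,0,0.4],[-0.14,0,0,5,0,0,0.4],[-0.18,0,0,5,0,0,0.4],[-0.18,0,0,5,0,0,0.4]]

```text
time: 5.95
position: [0.531, -0.0687, 0.2582]
ee_rot: [0.256, 0.661, 0.253, -0.658]
ft_force: [1.1, -0.2, 0.6]
gripper_width: 0.599
```

```bash
python3 - <<'E'
from h import *
rep(); delta((.517,-.3175,.245),-70); delta((.517,-.3175,.132),-70)
E
```

```text
t 5.95 p [ 0.531  -0.0687  0.2582] tooly yaw -47.78 toolx [ 0.006 -0.002 -1.   ] q [ 0.6019  0.2959 -0.6272  1.8165  0.197   1.0852 -0.93  ] F [ 1.1232 -0.2079  0.5897] M [-0.0115  0.0215 -0.0109] g 0.599067570619563
t 5.95 d [ 13.6 174.7 177.6] mm rot [22.2 -0.2 -0.3]
t 5.95 d [126.6 174.1 178. ] mm rot [22.2 -0.2 -0.3]
```

Emit:
play_rows:
  deltas:
    - [[0.002,0.029,0.03,4,0,0,0.4],[0.004,0.058,0.06,8,0,0,0.4],[0.006,0.087,0.09,12,0,0,0.4],[0.008,0.116,0.12,16,0,0,0.4],[0.01,0.145,0.15,20,0,0,0.4],[0.013,0.175,0.178,22,0,0,0.4],[0.013,0.175,0.178,22,0,0,0.4]]

```text
time: 6.82
position: [0.5126, -0.3227, 0.24]
ee_rot: [-0.121, -0.696, -0.121, 0.698]
ft_force: [-0.7, 0.7, -1.0]
gripper_width: 0.604
```

```bash
python3 - <<'E'
from h import *
rep(); delta((.517,-.3175,.132),-70)
from cell import grab_frame
s=grab_frame("side")[:,:,::-1];t=grab_frame("top")[:,:,::-1]
cv2.imwrite("pics/s2.png",s);cv2.imwrite("pics/t2.png",t)
cv2.imwrite("pics/s2a.png",cv2.resize(s[70:230,330:480],None,fx=3.7,fy=3.7,interpolation=2))
cv2.imwrite("pics/t2a.png",cv2.resize(t[215:305,245:380],None,fx=5.9,fy=5.9,interpolation=2))
cv2.imwrite("pics/s2b.png",cv2.resize(s[200:310,260:380],None,fx=5.4,fy=5.4,interpolation=2))
E
```

```text
t 6.825 p [ 0.5126 -0.3227  0.24  ] tooly yaw -70.23 toolx [-0.0026 -0.0007 -1.    ] q [ 0.8451  0.4203 -0.431   1.6632  0.1942  1.1025 -0.8672] F [-0.6707  0.7457 -1.0024] M [ 0.0272 -0.0045  0.0379] g 0.6035163900864422
t 6.83 d [108.   -3.4  -6.2] mm rot [-0.2  0.2  0. ]
```

View pics/s2a.png

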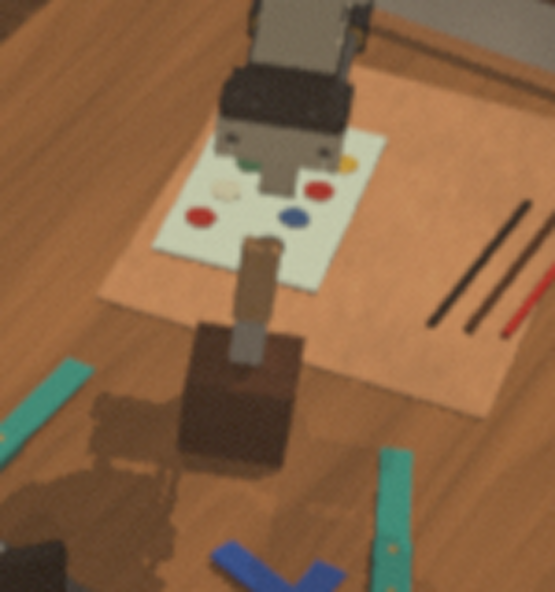

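View pics/t2a.png

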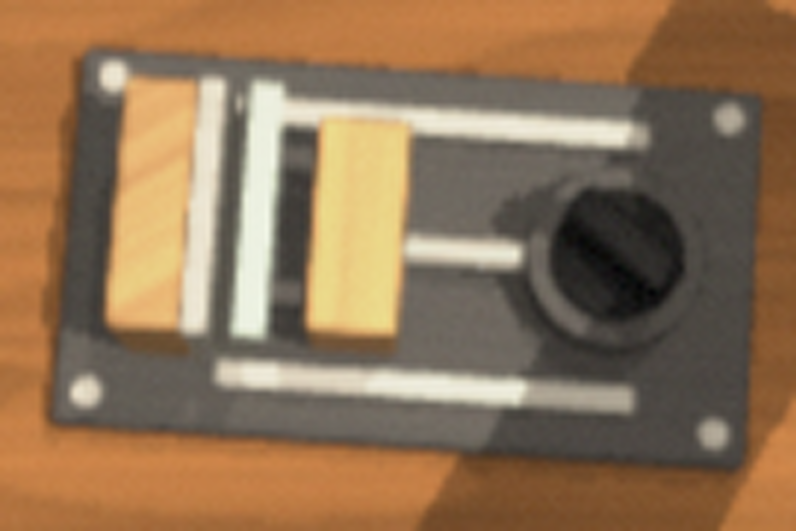

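View pics/s2b.png

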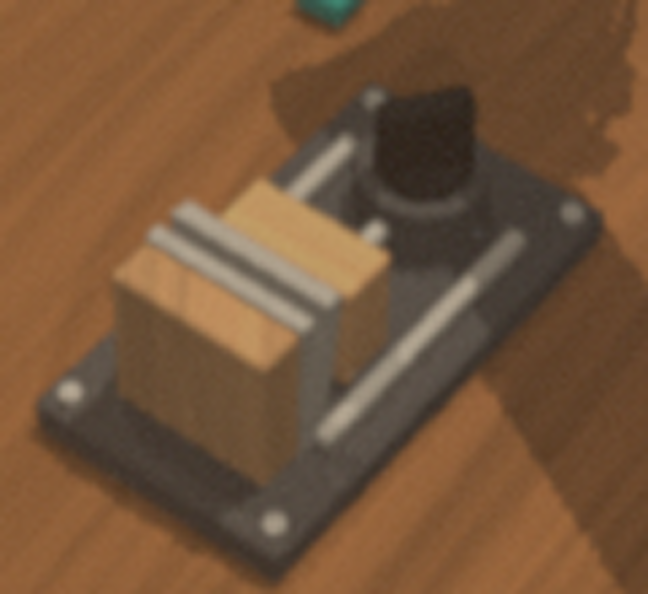

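View pics/s2.png

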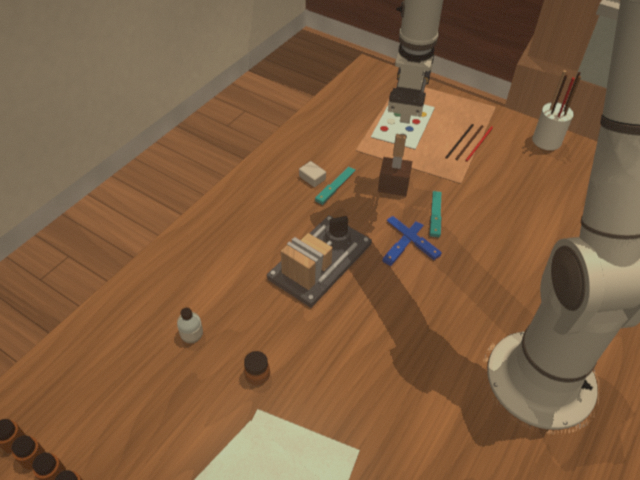

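View pics/t2.png

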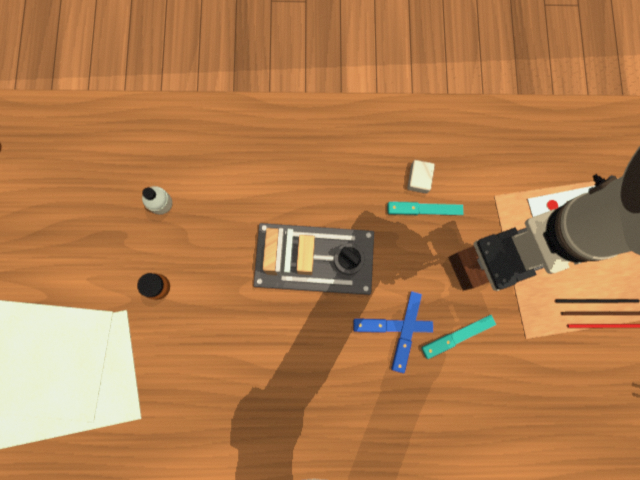

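The four look-alikes have toppled and lie flat on the table, clear of the press and block. The jar, bottle, paperweight and real blade have not moved. The plate is up, with the knob bar turned to the other diagonal. Next I'll descend partway over the handle.

Emit:
play_rows:
  deltas:
    - [[0.02,0,0,0,0,0,0.5],[0.04,0,0,0,0,0,0.5],[0.05,0,0,0,0,0,0.5],[0.05,0,0,0,0,0,0.5],[0.05,0,0,0,0,0,0.5]]

```text
time: 7.55
position: [0.5155, -0.3174, 0.1925]
ee_rot: [0.124, 0.696, 0.124, -0.696]
ft_force: [-0.2, 0.2, 0.3]
gripper_width: 0.503
```

```bash
python3 - <<'E'
from h import *
rep(); delta((.517,-.3175,.132),-70)
from cell import grab_frame
s=grab_frame("side")[:,:,::-1];t=grab_frame("top")[:,:,::-1]
cv2.imwrite("pics/s3a.png",cv2.resize(s[90:210,340:460],None,fx=5,fy=5,interpolation=2))
E
```

```text
t 7.55 p [ 0.5155 -0.3174  0.1925] tooly yaw -69.76 toolx [ 0.0011 -0.0005 -1.    ] q [ 0.8297  0.4675 -0.4238  1.7118  0.2208  1.0084 -0.8896] F [-0.1605  0.1673  0.2548] M [ 0.0107 -0.0438 -0.005 ] g 0.5034805747827439
t 7.55 d [60.5  0.6 -1.3] mm rot [ 0.2 -0.1 -0. ]
```

View pics/s3a.png

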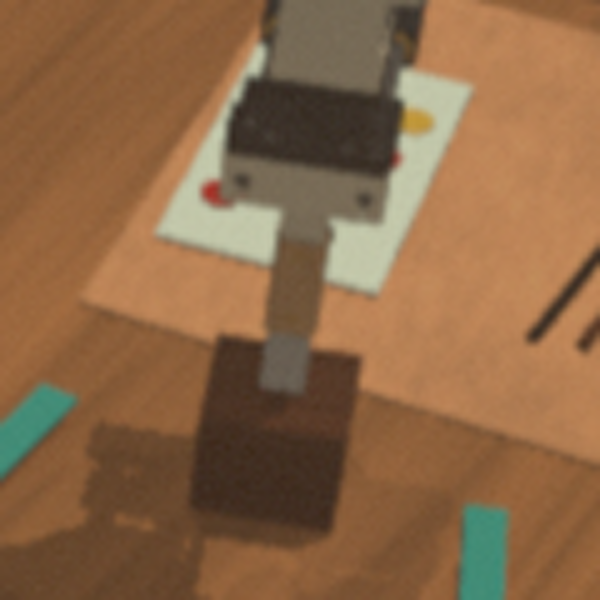

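Emit:
play_rows:
  deltas:
    - [[0.02,0,-0.001,0,0,0,0.5],[0.04,0,-0.001,0,0,0,0.5],[0.06,0,-0.001,0,0,0,0.5],[0.06,0,-0.001,0,0,0,0.5],[0.06,0,-0.001,0,0,0,0.8],[0.06,0,-0.001,0,0,0,1],[0.06,0,-0.001,0,0,0,1],[0.06,0,-0.001,0,0,0,1],[0.06,0,-0.001,0,0,0,1]]
  grip_force: 20

```text
time: 8.78
position: [0.5162, -0.3181, 0.1323]
ee_rot: [0.124, 0.697, 0.123, -0.696]
ft_force: [1.4, -1.7, 0.5]
gripper_width: 0.155
```

```bash
python3 - <<'E'
from h import *
rep()
E
```

```text
t 8.775 p [ 0.5162 -0.3181  0.1323] tooly yaw -69.82 toolx [ 0.0013 -0.0014 -1.    ] q [ 0.8105  0.5405 -0.4012  1.7539  0.2608  0.8979 -0.9213] F [ 1.4425 -1.6721  0.5184] M [-0.5909 -0.2097  0.0201] g 0.15513232304728067
```

Emit:
play_rows:
  deltas:
    - [[-0.01,0,0,0,0,0,1],[-0.025,0,0,0,0,0,1],[-0.045,0,0,0,0,0,1],[-0.07,0,0,0,0,0,1],[-0.095,0,0,0,0,0,1],[-0.12,0,0,0,0,0,1],[-0.14,0,0,0,0,0,1],[-0.14,0,0,0,0,0,1],[-0.14,0,0,0,0,0,1]]

```text
time: 9.9
position: [0.5153, -0.3162, 0.2714]
ee_rot: [-0.124, -0.696, -0.125, 0.696]
ft_force: [-0.6, -0.9, -0.8]
gripper_width: 0.148
```

```bash
python3 - <<'E'
from h import *
rep(); 
from cell import grab_frame
s=grab_frame("side")[:,:,::-1];t=grab_frame("top")[:,:,::-1]
cv2.imwrite("pics/s4a.png",cv2.resize(s[50:200,340:490],None,fx=4,fy=4,interpolation=2))
cv2.imwrite("pics/t4a.png",cv2.resize(t[190:310,440:590],None,fx=5,fy=5,interpolation=2))
for z in (.28,.25): delta((.540,.053,z),-94)
E
```

```text
t 9.9 p [ 0.5153 -0.3162  0.2714] tooly yaw -69.76 toolx [-0.0011  0.0012 -1.    ] q [ 0.8457  0.3908 -0.4436  1.6314  0.1785  1.1614 -0.8578] F [-0.6116 -0.8678 -0.8123] M [ 0.0345  0.0004 -0.0121] g 0.14763422327893488
t 10.0 d [  -8.8 -338.1 -151.1] mm rot [24.2  0.1  0.1]
t 10.0 d [  21.2 -338.  -151.1] mm rot [24.2  0.1  0.1]
```

View pics/s4a.png

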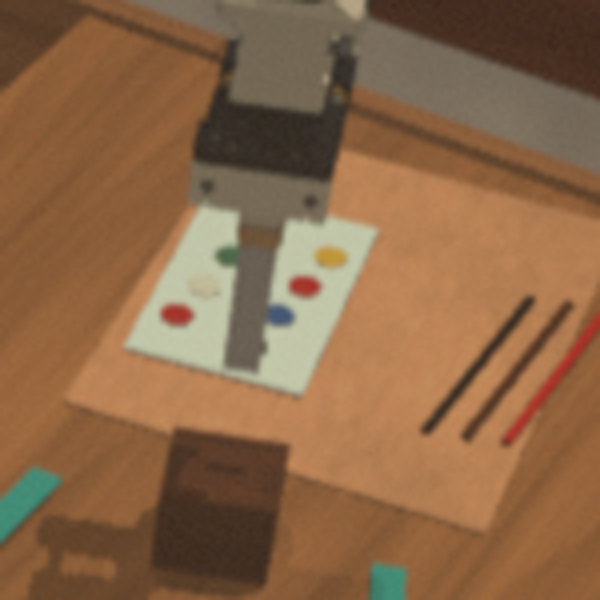

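View pics/t4a.png

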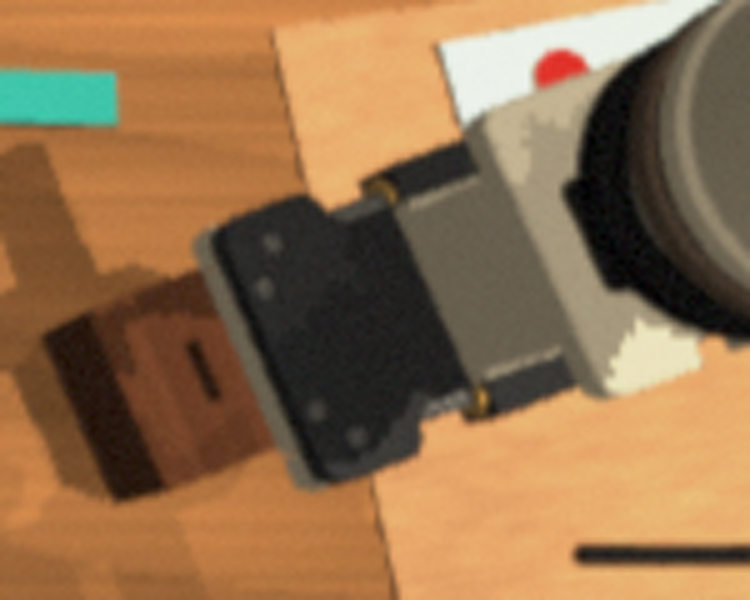

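Emit:
play_rows:
  deltas:
    - [[0,-0.03,-0.013,2,0,0,1],[0,-0.07,-0.03,5,0,0,1],[0,-0.11,-0.049,8,0,0,1],[0,-0.15,-0.067,11,0,0,1],[0,-0.19,-0.085,14,0,0,1],[0,-0.23,-0.103,17,0,0,1],[0,-0.27,-0.121,20,0,0,1],[0,-0.3,-0.134,22,0,0,1],[0,-0.325,-0.145,23,0,0,1],[0,-0.338,-0.151,24,0,0,1],[0,-0.338,-0.151,24,0,0,1],[0,-0.338,-0.151,24,0,0,1]]

```text
time: 11.5
position: [0.5404, 0.0512, 0.2711]
ee_rot: [0.023, -0.706, 0.024, 0.707]
ft_force: [-0.6, 0.3, 0.3]
gripper_width: 0.15
```

```bash
python3 - <<'E'
from h import *
rep(); 
from cell import grab_frame
s=grab_frame("side")[:,:,::-1];t=grab_frame("top")[:,:,::-1]
cv2.imwrite("pics/s5.png",s)
cv2.imwrite("pics/s5a.png",cv2.resize(s[190:310,260:380],None,fx=5,fy=5,interpolation=2))
cv2.imwrite("pics/t5a.png",cv2.resize(t[200:320,220:370],None,fx=5,fy=5,interpolation=2))
E
```

```text
t 11.5 p [0.5404 0.0512 0.2711] tooly yaw -93.82 toolx [-0.0013 -0.0005 -1.    ] q [ 0.3184  0.2902 -0.5562  1.7797  0.1688  1.1206 -1.9306] F [-0.554   0.2905  0.2537] M [0.0067 0.0304 0.0112] g 0.14989833168511055
```

View pics/s5a.png

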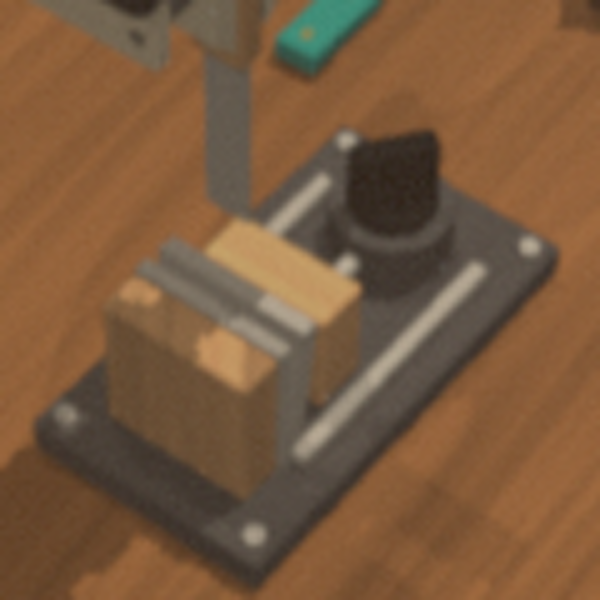

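View pics/t5a.png

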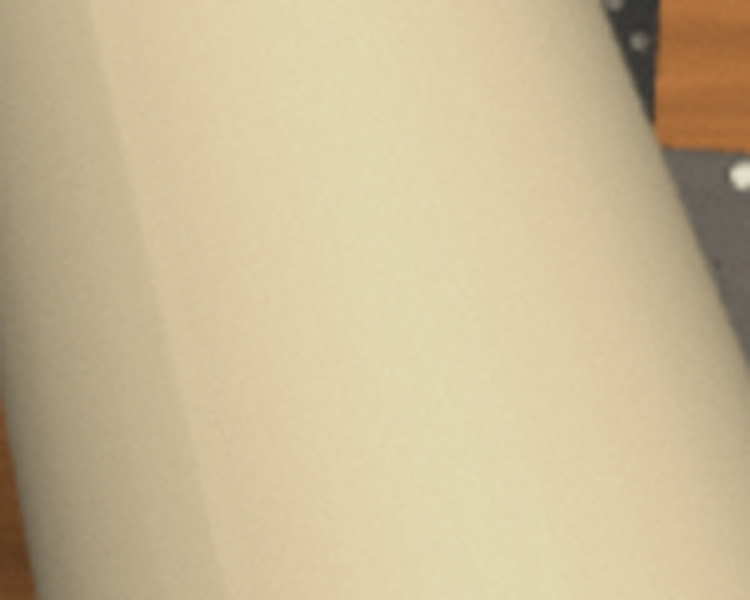

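```bash
python3 - <<'E'
from h import *
s=cv2.imread("pics/s2.png"); s5=cv2.imread("pics/s5.png");t=cv2.imread("pics/t2.png")
cv2.imwrite("pics/g1.png",cv2.resize(s[230:270,280:330],None,fx=14,fy=14,interpolation=2))
cv2.imwrite("pics/g2.png",cv2.resize(s5[195:245,285:335],None,fx=12,fy=12,interpolation=2))
cv2.imwrite("pics/g3.png",cv2.resize(t[222:278,255:305],None,fx=10.5,fy=10.5,interpolation=2))
print(proj("side",[[.5404+d*.011,.0512-d*.0007,.149] for d in(1,0,-1)]))
print(proj("side",[[.5385,.061,.1],[.5385,.052,.1]]))
E
```

```text
[[301.6054 229.2844]
 [305.7006 231.6975]
 [309.8235 234.127 ]]
[[303.8959 249.8551]
 [306.2555 247.2151]]
```

View pics/g1.png

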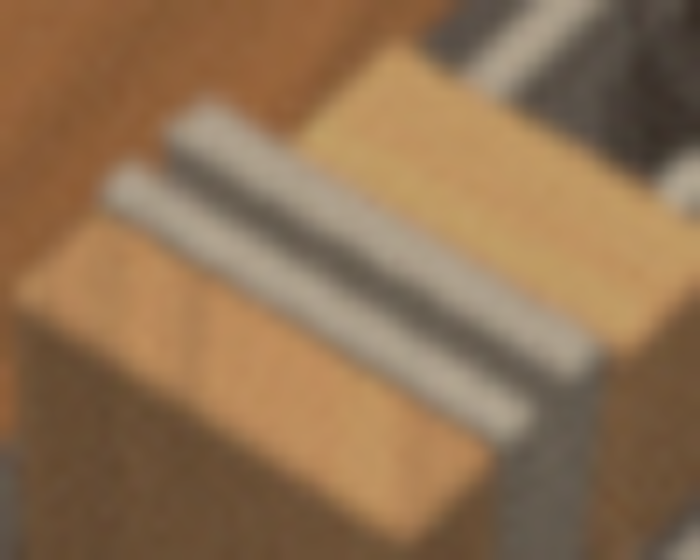

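View pics/g2.png

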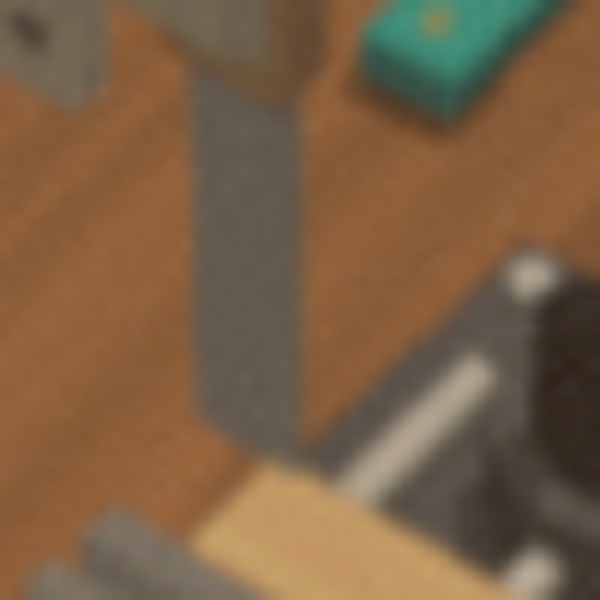

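View pics/g3.png

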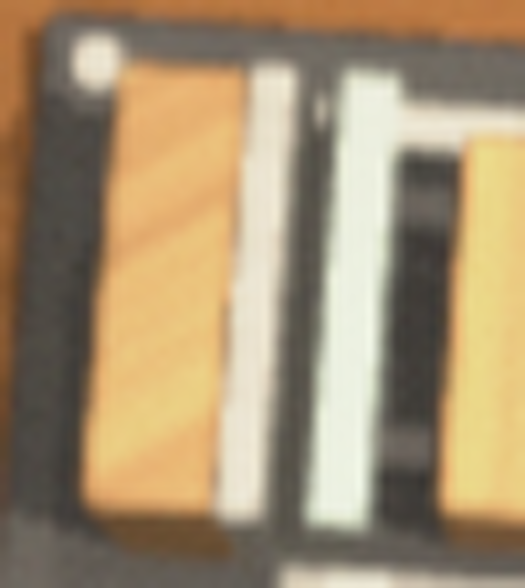

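Emit:
play_rows:
  deltas:
    - [[0,-0.0055,0.001,0,0,0,1],[0.02,-0.0055,0.001,0,0,0,1],[0.038,-0.0055,0.001,0,0,0,1],[0.038,-0.0055,0.001,0,0,0,1],[0.038,-0.0055,0.001,0,0,0,1],[0.038,-0.0055,0.001,0,0,0,1]]

```text
time: 12.35
position: [0.5407, 0.0579, 0.2345]
ee_rot: [-0.023, 0.707, -0.023, -0.706]
ft_force: [0.1, -0.1, -0.6]
gripper_width: 0.148
```

```bash
python3 - <<'E'
from h import *
rep(); 
from cell import grab_frame
s=grab_frame("side")[:,:,::-1]
cv2.imwrite("pics/s6.png",cv2.resize(s[215:270,275:335],None,fx=12,fy=12,interpolation=2))
E
```

```text
t 12.35 p [0.5407 0.0579 0.2345] tooly yaw -93.79 toolx [ 0.0013  0.0001 -1.    ] q [ 0.2979  0.3292 -0.5513  1.821   0.1973  1.0446 -1.9659] F [ 0.0762 -0.0575 -0.6451] M [-0.0293  0.0213  0.0519] g 0.14771584946524297
```

View pics/s6.png

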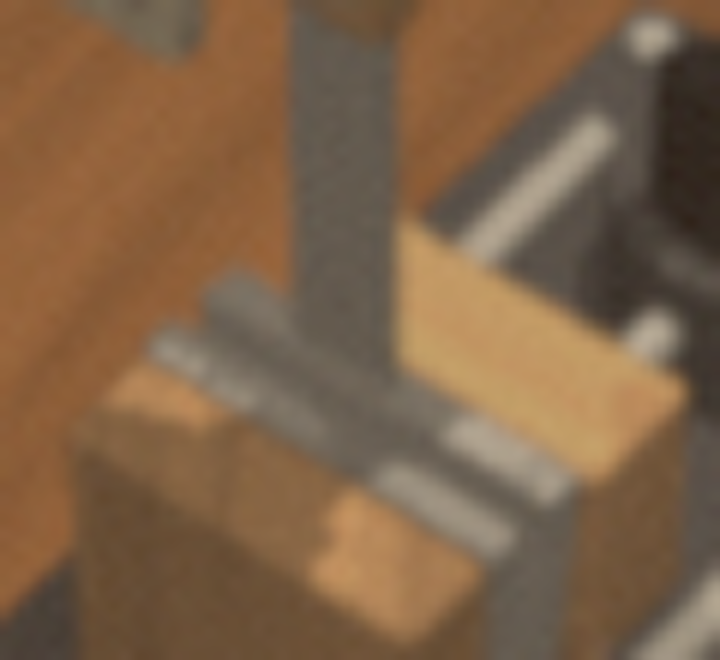

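The blade tip now sits over the gap, with its lower edge at about (340,370) in the crop. I'll enter slowly.

Emit:
play_rows:
  deltas:
    - [[0.006,0.0005,0.001,0,0,0,1],[0.012,0.0005,0.001,0,0,0,1],[0.018,0.0005,0.001,0,0,0,1],[0.024,0.0005,0.001,0,0,0,1],[0.024,0.0005,0.001,0,0,0,1]]

```text
time: 13.02
position: [0.5387, 0.0572, 0.209]
ee_rot: [0.023, -0.706, 0.023, 0.707]
ft_force: [0.0, 0.1, -0.7]
gripper_width: 0.152
```

```bash
python3 - <<'E'
from h import *
rep(); 
from cell import grab_frame
s=grab_frame("side")[:,:,::-1]
cv2.imwrite("pics/s7.png",cv2.resize(s[215:270,275:335],None,fx=12,fy=12,interpolation=2))
E
```

```text
t 13.025 p [0.5387 0.0572 0.209 ] tooly yaw -93.79 toolx [-0.0013  0.     -1.    ] q [ 0.2898  0.3568 -0.5434  1.8493  0.2165  0.9957 -1.9815] F [ 0.0031  0.0626 -0.6787] M [ 0.0471  0.0091 -0.0093] g 0.15244666327738363
```

View pics/s7.png

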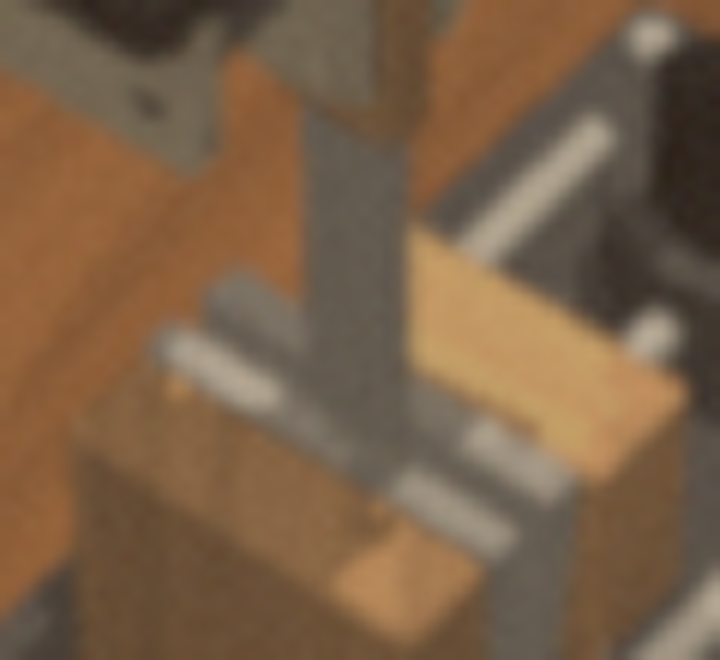

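Entered about 13 mm with no contact force. Next I'll feel for the cheek face in +y.

Emit:
play_rows:
  deltas:
    - [[0,-0.001,0,0,0,0,1],[0,-0.002,0,0,0,0,1],[0,-0.002,0,0,0,0,1],[0,-0.002,0,0,0,0,1]]

```text
time: 13.58
position: [0.5393, 0.0592, 0.2098]
ee_rot: [-0.023, 0.707, -0.023, -0.707]
ft_force: [0.2, 0.7, -1.3]
gripper_width: 0.155
```

```bash
python3 - <<'E'
from h import *
rep()
E
```

```text
t 13.575 p [0.5393 0.0592 0.2098] tooly yaw -93.8 toolx [ 0.0002 -0.0001 -1.    ] q [ 0.2867  0.3563 -0.5442  1.8477  0.217   0.9962 -1.9855] F [ 0.1585  0.6728 -1.3401] M [ 0.0517  0.0249 -0.0178] g 0.1551632300853983
```

Emit:
play_rows:
  deltas:
    - [[0,-0.0005,0,0,0,0,1],[0,-0.001,0,0,0,0,1],[0,-0.001,0,0,0,0,1],[0,-0.001,0,0,0,0,1]]

```text
time: 14.08
position: [0.5393, 0.0603, 0.2097]
ee_rot: [0.023, -0.707, 0.023, 0.707]
ft_force: [0.3, 0.2, -0.9]
gripper_width: 0.15
```

```bash
python3 - <<'E'
from h import *
rep()
E
```

```text
t 14.075 p [0.5393 0.0603 0.2097] tooly yaw -93.8 toolx [-0.  0. -1.] q [ 0.285   0.357  -0.5445  1.8473  0.2173  0.9964 -1.9875] F [ 0.3345  0.1965 -0.8693] M [ 0.0541 -0.0278  0.0073] g 0.1495818385305502
```

Emit:
play_rows:
  deltas:
    - [[0,-0.0005,0,0,0,0,1],[0,-0.001,0,0,0,0,1],[0,-0.001,0,0,0,0,1],[0,-0.001,0,0,0,0,1]]

```text
time: 14.58
position: [0.5394, 0.0606, 0.2097]
ee_rot: [0.023, -0.707, 0.024, 0.707]
ft_force: [-0.3, -3.6, -1.2]
gripper_width: 0.151
```

```bash
python3 - <<'E'
from h import *
rep()
E
```

```text
t 14.575 p [0.5394 0.0606 0.2097] tooly yaw -93.82 toolx [-0.0001 -0.0008 -1.    ] q [ 0.2836  0.3572 -0.5443  1.847   0.2182  0.9969 -1.9895] F [-0.3369 -3.5596 -1.2001] M [-0.9089  0.0913  0.0095] g 0.15070205321238345
```

Emit:
play_rows:
  deltas:
    - [[0,-0.0005,0,0,0,0,1],[0,-0.001,0,0,0,0,1],[0,-0.001,0,0,0,0,1],[0,-0.001,0,0,0,0,1]]

```text
time: 15.08
position: [0.5394, 0.0611, 0.2097]
ee_rot: [0.023, -0.707, 0.024, 0.707]
ft_force: [-0.5, -4.5, 0.4]
gripper_width: 0.152
```

```bash
python3 - <<'E'
from h import *
rep()
from cell import grab_frame
s=grab_frame("side")[:,:,::-1]
cv2.imwrite("pics/s8.png",cv2.resize(s[215:270,275:335],None,fx=12,fy=12,interpolation=2))
E
```

```text
t 15.075 p [0.5394 0.0611 0.2097] tooly yaw -93.83 toolx [-0.0003 -0.0016 -1.    ] q [ 0.2821  0.3575 -0.5441  1.8466  0.2191  0.9974 -1.9916] F [-0.538  -4.5275  0.4485] M [-1.7474  0.1295  0.0307] g 0.15215693341591094
```

View pics/s8.png

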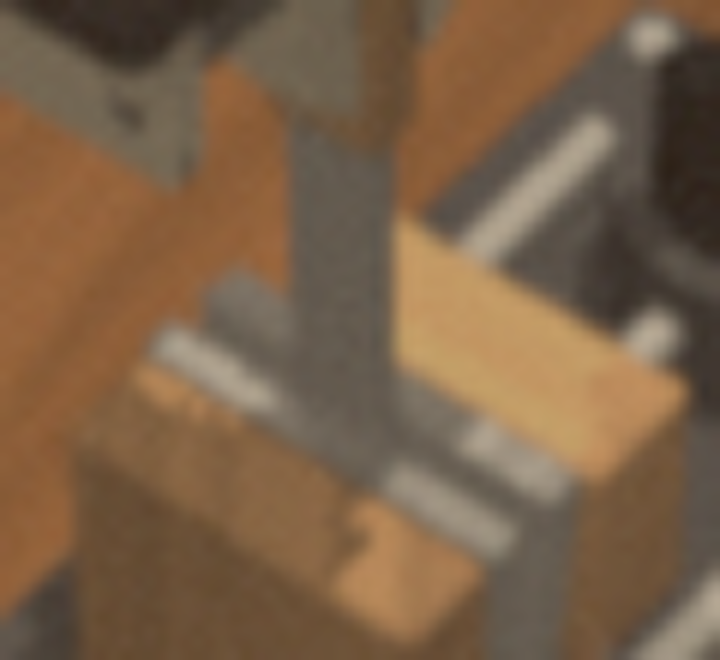

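Cheek contact is felt at y≈0.0604 (−4.5 N). I'll relax 1 mm and slide down along the cheek.

Emit:
play_rows:
  deltas:
    - [[0,0.001,0,0,0,0,1],[0.004,0.001,0,0,0,0,1],[0.008,0.001,0,0,0,0,1],[0.012,0.001,0,0,0,0,1],[0.016,0.001,0,0,0,0,1],[0.016,0.001,0,0,0,0,1],[0.016,0.001,0,0,0,0,1]]

```text
time: 16.0
position: [0.5393, 0.0607, 0.193]
ee_rot: [0.023, -0.707, 0.024, 0.707]
ft_force: [-0.3, -4.9, -1.7]
gripper_width: 0.155
```

```bash
python3 - <<'E'
from h import *
rep()
E
```

```text
t 16.0 p [0.5393 0.0607 0.193 ] tooly yaw -93.81 toolx [-0.0003 -0.0005 -1.    ] q [ 0.2766  0.3778 -0.5379  1.8623  0.2326  0.9641 -2.0014] F [-0.2759 -4.8553 -1.7391] M [-1.5628 -0.2108  0.0326] g 0.15548450793372473
```

Emit:
play_rows:
  deltas:
    - [[0.002,0,0,0,0,0,1],[0.004,0,0,0,0,0,1],[0.006,0,0,0,0,0,1],[0.006,0,0,0,0,0,1]]

```text
time: 16.5
position: [0.5395, 0.0607, 0.1874]
ee_rot: [-0.023, 0.707, -0.024, -0.707]
ft_force: [0.2, -5.4, -0.6]
gripper_width: 0.147
```

```bash
python3 - <<'E'
from h import *
rep()
E
```

```text
t 16.5 p [0.5395 0.0607 0.1874] tooly yaw -93.82 toolx [-0.     -0.0006 -1.    ] q [ 0.2739  0.3851 -0.5355  1.8672  0.2381  0.9527 -2.006 ] F [ 0.2138 -5.4441 -0.6084] M [-1.6264 -0.0511 -0.0319] g 0.14743248444719773
```

Emit:
play_rows:
  deltas:
    - [[0,0.001,0,0,0,0,1],[0.0015,0.001,0,0,0,0,1],[0.003,0.001,0,0,0,0,1],[0.003,0.001,0,0,0,0,1]]

```text
time: 17.0
position: [0.5392, 0.0605, 0.1845]
ee_rot: [0.023, -0.707, 0.023, 0.707]
ft_force: [1.2, -3.7, -1.6]
gripper_width: 0.151
```

```bash
python3 - <<'E'
from h import *
rep()
E
```

```text
t 17.0 p [0.5392 0.0605 0.1845] tooly yaw -93.78 toolx [-0.0001  0.0003 -1.    ] q [ 0.2739  0.3884 -0.5347  1.8702  0.2397  0.9467 -2.0061] F [ 1.1512 -3.6836 -1.6414] M [-1.0404 -0.1804  0.0118] g 0.15133493620163815
```

Emit:
play_rows:
  deltas:
    - [[0.0015,0,0,0,0,0,1],[0.003,0,0,0,0,0,1],[0.003,0,0,0,0,0,1]]

```text
time: 17.38
position: [0.5392, 0.0605, 0.1815]
ee_rot: [0.023, -0.707, 0.023, 0.707]
ft_force: [-0.0, -2.3, -1.2]
gripper_width: 0.151
```

```bash
python3 - <<'E'
from h import *
rep()
E
```

```text
t 17.375 p [0.5392 0.0605 0.1815] tooly yaw -93.79 toolx [-0.0002  0.0003 -1.    ] q [ 0.2726  0.3922 -0.5333  1.8728  0.2425  0.9409 -2.0084] F [-0.0342 -2.3465 -1.1984] M [-0.8862 -0.0873 -0.0476] g 0.15070755235967062
```

Emit:
play_rows:
  deltas:
    - [[0.0015,0,0,0,0,0,1],[0.003,0,0,0,0,0,1],[0.003,0,0,0,0,0,1]]

```text
time: 17.75
position: [0.5396, 0.0604, 0.179]
ee_rot: [-0.023, 0.707, -0.023, -0.707]
ft_force: [-0.2, -2.5, 4.0]
gripper_width: 0.156
```

```bash
python3 - <<'E'
from h import *
rep()
E
```

```text
t 17.75 p [0.5396 0.0604 0.179 ] tooly yaw -93.8 toolx [ 0.0006  0.0001 -1.    ] q [ 0.2713  0.3955 -0.532   1.8747  0.2453  0.9354 -2.0108] F [-0.18   -2.5297  3.9938] M [-0.766   0.1218  0.0046] g 0.1562082060212155
```

First drag is felt at about 42 mm depth (Fz up about 5 N). I'll go a few mm further for a safe squeeze.

Emit:
play_rows:
  deltas:
    - [[0,0,0,0,0,0,1],[0.001,0,0,0,0,0,1],[0.002,0,0,0,0,0,1],[0.003,0,0,0,0,0,1],[0.003,0,0,0,0,0,1]]
  grip_force: 35

```text
time: 18.38
position: [0.5399, 0.0604, 0.1763]
ee_rot: [-0.024, 0.707, -0.023, -0.706]
ft_force: [-0.6, -3.3, 5.0]
gripper_width: 0.15
```

```bash
python3 - <<'E'
from h import *
rep()
E
```

```text
t 18.375 p [0.5399 0.0604 0.1763] tooly yaw -93.8 toolx [ 0.0013  0.0001 -1.    ] q [ 0.2699  0.3993 -0.5306  1.8768  0.2483  0.9295 -2.0131] F [-0.6008 -3.2858  4.9721] M [-0.7985  0.1412 -0.0586] g 0.15024228046876534
```

Emit:
play_rows:
  deltas:
    - [[0.001,0,0,0,0,0,1],[0.002,0,0,0,0,0,1],[0.003,0,0,0,0,0,1],[0.003,0,0,0,0,0,1]]

```text
time: 18.88
position: [0.5402, 0.0603, 0.1736]
ee_rot: [-0.024, 0.707, -0.023, -0.706]
ft_force: [-0.4, -3.2, 7.5]
gripper_width: 0.149
```

```bash
python3 - <<'E'
from h import *
rep()
E
```

```text
t 18.875 p [0.5402 0.0603 0.1736] tooly yaw -93.81 toolx [ 0.0019  0.     -1.    ] q [ 0.2685  0.4028 -0.5292  1.8788  0.2512  0.9238 -2.0154] F [-0.3574 -3.2393  7.4891] M [-0.8154  0.1986 -0.0416] g 0.14855051221035043
```

Emit:
play_rows:
  deltas:
    - [[0.001,0,0,0,0,0,1],[0.002,0,0,0,0,0,1],[0.002,0,0,0,0,0,1],[0.002,0,0,0,0,0,1],[0.002,0,0,0,0,0,1],[0.002,0,0,0,0,0,1]]

```text
time: 19.62
position: [0.5404, 0.0603, 0.1718]
ee_rot: [-0.024, 0.708, -0.023, -0.706]
ft_force: [-0.6, -3.5, 9.0]
gripper_width: 0.155
```

```bash
python3 - <<'E'
from h import *
rep()
from cell import grab_frame
s=grab_frame("side")[:,:,::-1]
cv2.imwrite("pics/s9f.png",s)
cv2.imwrite("pics/s9.png",cv2.resize(s[190:270,275:355],None,fx=8,fy=8,interpolation=2))
rep()
E
```

```text
t 19.625 p [0.5404 0.0603 0.1718] tooly yaw -93.81 toolx [ 0.0024  0.     -1.    ] q [ 0.2675  0.4052 -0.5282  1.8801  0.2531  0.9199 -2.017 ] F [-0.6085 -3.4773  8.9591] M [-0.8313  0.2076 -0.0008] g 0.15450525066506962
t 19.675 p [0.5404 0.0603 0.1718] tooly yaw -93.81 toolx [ 0.0024 -0.     -1.    ] q [ 0.2675  0.4052 -0.5282  1.8801  0.2531  0.9199 -2.017 ] F [-0.5398 -3.6666  9.9224] M [-0.7787  0.2746 -0.0097] g 0.152699185080879
```

View pics/s9.png

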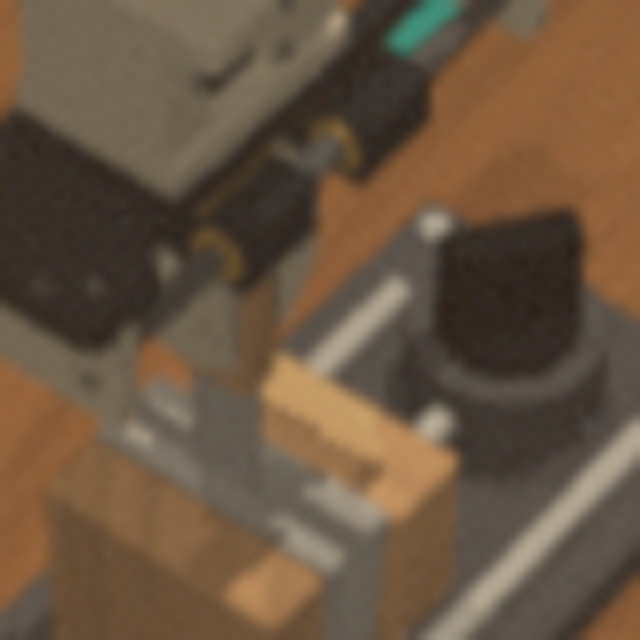

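View pics/s9f.png

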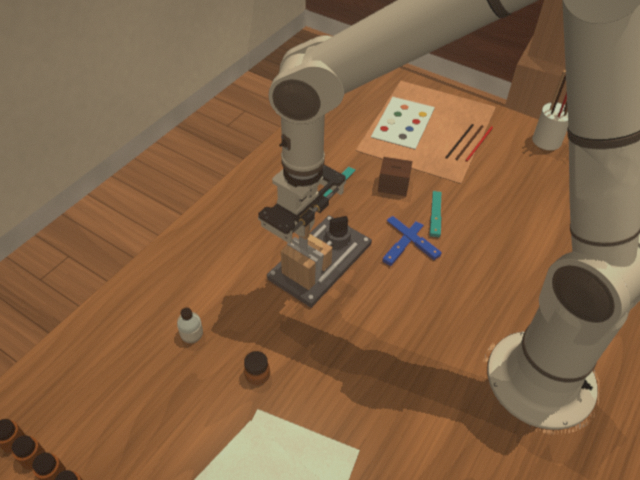

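The blade is upright in the gap with the handle gripped above the plates. The knob bar is still at its stop pose, forces are steady (about 10 N drag), and the bystanders have not moved. I'm handing in.

```bash
python3 - <<'E'
from h import *
from cell import job_done
print(job_done()); rep()
E
```

```text
the job is handed in; nothing more can be done
None
the job is handed in; nothing more can be done
```

I turned the clamp knob clockwise to its stop, drew the gauge blade from its block, and slid it into the gap until it dragged. I handed the job in at about 19.7 s, still holding the blade by its handle. No verdict was reported.

**Last checks before handing in:**
- **Knob:** it turned about 76°, and the torque rose sharply at the stop. In the last picture the bar had not moved since.
- **Depth and position:** the tip is about 50 mm below the top edge, within a few mm of mid-slot, and the blade is upright.
- **Contact:** I felt the fixed plate first and kept a light push of about 3 N against it. Drag began at about 42 mm depth, and the wrist now feels about 10 N upward. I estimate the squeeze at 6–8 N and the force on the fixed plate at about 10 N; neither can be measured directly.
- **Grip:** set to 35 N, jaw opening 14 mm, with no sign of the blade slipping.
- **Bystanders:** the ink jar, ink bottle and paperweight looked unmoved in the pictures.

**Look-alikes fell over:** the four blue and teal look-alikes started out standing and were found lying flat after the knob was turned. I did not grip them or feel any contact. I don't know whether the passing arm knocked them or they fell on their own. They stayed on the table, clear of the press and block.

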